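# Lock a quarter-turn bench stop into the track of a carver's bench

### The job

Take the bench stop out of its wooden holder block and fit it in the slotted track: pass its T-shaped foot through the narrow slot, press it down gently against the spring underneath, give it a quarter turn either way and let it spring back up, so that the foot locks in the cross groove and the stop stands upright across the track. Feel for the slot with light pressure instead of forcing it, let go of the stop at the end, and leave the panel, the mallet and the gouge where they are.

Things in the scene. Friction and masses are not known exactly. Their poses are not given: they have to be found in the camera images.
- stop: Loose bench stop, 60 mm tall, 0.1 to 0.2 kg. Its foot is a round steel cross pin, 30 mm long along the stop's x, 7 mm thick, round ends, at heights 0 to 7 mm, on a 7 mm round shank (a T upside down). Origin: centre of the pin's underside; z up. It starts upright in the holder, flange on the holder's top, pin within 0.05 rad of the holder's x. A half turn makes no difference to it.
- stop_grip (a point): Point in the stop's dark hardwood grip block, 47 mm above the stop's origin. The block is 50 mm long (stop's x, parallel to the pin), 16 mm thick (y), at heights 23.5 to 60 mm over the stop's origin.
- stop_flange (a point): Centre of the underside of the stop's steel flange disc, 19.5 mm above the stop's origin; the disc is 34 mm across and 4 mm thick.
- track: Fixed metal track, 180 mm long (x), 80 mm wide (y), flat top 45 mm above the bench. Origin: centre of its underside on the bench; x along the track, z up. A slotted steel lock insert, 100 by 60 mm, is set level in its top. Pushing the stop on the track with more than 40 N damages it; a few newtons are enough to feel the top.
- track_top (a point): Middle of the track's top, 45 mm over the bench. The insert's slot, 34 mm along the track by 9.5 mm wide, lies on the track's centre line, but the insert was clamped by hand: the slot's centre is anywhere up to 14 mm from this point either way along the track's x. No reading shows where: see it or feel for it. The insert stays put under the forces of this job.
- track_under (a point): Fixed point 37 mm over the bench, at the height of the insert's underside (it is 8 mm thick). In that underside, centred below the slot and square to it, is a cross groove 3 mm deep, 34 by 9.5 mm. The pin turns freely with the stop's origin lower than 29 mm over the bench; at 25.5 mm the flange lands on the insert. Seated, the stop's origin is at 33 mm; it seats only within 1.2 mm of the slot's middle.
- track_spring (a point): Fixed point 34 mm over the bench (11 mm below the track's top), at the rest height of the top of a spring plunger that lies below the slot, 38 mm across. It gives way at 5 N and takes about 10 N at 8.5 mm of travel, where the flange lands. It pushes the stop back up when let go.
- holder: Fixed light wooden block, 90 mm (x) by 65 mm (y), 40 mm tall, with a pocket 36 by 12 mm along x and 26 mm deep in its top, in which the stop stands. Origin: centre of its underside.
- panel: Bystander: a loose carved wooden panel with a rosette, 100 by 160 by 22 mm (32 mm at the rosette), lying flat beyond the track. Origin: centre of its underside.
- mallet: Bystander: a loose carver's mallet lying on the bench, head 110 by 62 by 62 mm. Origin: on the bench, 60 mm from the head's centre towards the handle's end (-y of the mallet).
- gouge: Bystander: a loose carving gouge lying on the bench between the robot and the work, 230 mm long (along its y), 22 mm thick. Origin: under its ferrule.
Mind the look-alikes: they are no part of the job. Leave any green or red look-alike of the stop alone.

How it is judged (in metres and radians):
On the way, in this order (a step that is already met when the one before it is completed fails the run):
1. the foot has been passed lengthwise through the slot and pressed down below the insert (y of stop in the frame of track between -0.005 and 0.005 m and horizontal distance between stop and track below 0.0195 m and z of stop in the frame of track below 0.03 m and angle between the x axis of stop and the x axis of track, either way round below 0.35 rad), for 0.05 s.
2. the stop has been turned a quarter turn with its foot below the insert (y of stop in the frame of track between -0.005 and 0.005 m and horizontal distance between stop and track below 0.0195 m and z of stop in the frame of track below 0.031 m and angle between the x axis of stop and the x axis of track, either way round above 1.3 rad), for 0.05 s.
At the end, for the whole second after the job is handed in: The stop is in the slot (its origin within 19.5 mm of the track's origin along the track and 5 mm across), sprung up into the cross groove (origin 31.5 to 35 mm above the track's underside), its pin square across the track within 0.17 rad, upright within 0.1 rad, at rest and let go (y of stop in the frame of track between -0.005 and 0.005 m and horizontal distance between stop and track below 0.0195 m and z of stop in the frame of track between 0.0315 and 0.035 m and angle between the x axis of stop and the x axis of track, either way round above 1.4 rad and angle between stop's own z axis and vertical below 0.1 rad and linear speed of stop below 0.02 m/s and contact force between stop and the fingers below 0.1 N); the robot touches nothing.
It fails at once if the stop is forced against the track with more than 40 N (contact force between stop and track above 40 N).
It fails at once if the panel is moved by more than 20 mm (distance of panel from where it was at the start of the episode above 0.02 m).
It fails at once if the mallet is moved by more than 20 mm (distance of mallet from where it was at the start of the episode above 0.02 m).
It fails at once if the gouge is moved by more than 20 mm (distance of gouge from where it was at the start of the episode above 0.02 m).
It also fails if it takes over 64 s, if anything falls off the work surface, if the arm or the gripper's body presses on something with over 40 N, if the wrist force passes 120 N, or if a joint passes its speed limit or range.

### The arm

A 6-joint arm with a two-finger parallel gripper is mounted at the origin on the work surface. World frame = base frame: x ahead of the robot, y to its left, z up, the work surface at z = 0. Lengths are in mm, angles in rad, forces in N, time in s.
With the tool pointing down it reaches from about 325 to 875 mm from the base axis. Payload 4.4 kg.
Tool frame: the origin (TCP) lies at the very end of the fingers, on their centre line; the grasp point (between the pads) lies 19 mm behind it; z points along the fingers, x is the direction in which the jaws open and shut, and the axes are right-handed (so a half turn about z gives the same grasp; the last joint's range is limited). The gripper opens to 85 mm and grips with 20 to 120 N. Pads are 22 mm wide; open, the fingers measure 114 mm over their backs; the gripper's body (76 mm by 85 mm) begins 54 mm behind the grasp point. The pads swing forward as they close: fully open they stand 13 mm farther back than shut.
Start: joints at [1.171, 0.207, 1.542, -0, 1.393, -0.15], TCP at [141.598, 557.295, 231.282] pointing down, gripper open.
Joint ranges: [-2.73, 2.73], [-0.86, 2.22], [0.23, 2.46], [-1.11, 4.25], [0.08, 2.63], [-2.82, 2.82]. Speed limits (rad/s): [2.79, 2.79, 3.14, 3.14, 3.14, 3.14].

### API

Orientations are given as a rotation vector (axis times angle).
In Python, from bench import arm gives the robot as it stands. The module is installed in compiled form; this text tells all that it offers.
- The arm moves only by the shell command python3 -m crank 'ROWS'. ROWS is JSON, a list of rows, each a list of 3 entries, a list of its own where there are three numbers: the closure, from -1 (fully open) to 1 (shut), then the shift along the tool's x, y, z scaled (see below), then the turn about the tool's z scaled (see below). In form: [[claw, [dx, dy, dz], twist], ...]. A call has 1 to 12 rows; each row shifts and turns the pose as measured when the row begins, along the tool's axes as they then stand; what a row does not reach is not made up. The controller multiplies each number of a shift by 50 mm and each number of a turn by 0.12 rad. A row lasts 1/8 s, in which the tool goes at most 62.5 mm and 10.7 degrees, less where a joint would pass 70% of its speed; a pose out of reach is approached as far as the arm can. A call with a number of a shift or a turn outside -1 to 1 is refused whole. A call with a gripper value outside its range is refused whole. The fingers move at their own pace and stop on an object; the grip force is fixed at half the most. Time passes only in rows, so rows that do not move let the fingers close. It gives the time, the measured TCP pose, the force and the opening at its end, in the units of the state.
- arm.read_state(): the state, without advancing time (a new reading comes with each control period).
- arm.camera(name): name is "side" or "top"; returns the picture (384x512x3 uint8, red, green, blue); there is no depth.
- arm.camera_model(name): a dict with "fovy" (degrees; the focal length in pixels is half the picture's height over the tangent of half this angle, whatever the lens; pixels are square), "cx", "cy" (the principal point, pixels), "eye" and "rotation" of the camera in the world. Camera axes: x right, y up, looking along -z (the intrinsics and any distortion apply to the point x, -y, -z); pixel columns grow to the right and rows downward; lengths in mm; the calibration is good to about 2 mm. A picture is of the moment at which its call begins. camera_model takes no time and is no camera call.
- arm.sign_off(): hands the job in, once; it reports no verdict.
Trained networks look in the newest picture that a camera, given by its name, has taken for a name from the list of things; names that differ only in an ending like _2 or _b are one class to them, and where a whole thing is asked for, a point or a joint stands for the part that bears it (a point fixed in the world has none). Each returns a list of dicts, best first, with "conf" (0 to 1); they miss things now and then, are a little off and sometimes report something else, mostly with a low value. They report only what shows in the picture. A call takes as long as a camera call. They do not tell look-alikes from the thing itself.
- arm.find_in(camera, thing): "centre" ([x, y, z] in mm, in world coordinates, good to about 4 mm: the middle of the surface that is visible of it).
- arm.outline_of(camera, thing): "pixels" (384x512 bool, what is visible of it).
The state is a dict: "time": time; "q": joint angles; "joint_vel": joint speeds; "joint_efforts": joint torques, N m; "ee_pos": TCP position; "tcp_rot": TCP orientation; "force": force on the tool from outside, world axes, zero at the start; "wrist_torque": the same for the moment, N m; "gripper_width": finger opening in mm.
Only numpy, scipy, OpenCV 4.12 (cv2) and the standard library are available. Lean on these libraries where they do the work, as an engineer would, in place of code of your own. Each camera call takes 0.05 s, during which the arm holds its last target. There are 200 camera calls.

## Working session

There is one attempt and no reset: what is moved stays moved. The work goes in short steps, Python scripts to look and compute and a shell command to move; the robot and the scene stay as the last step left them, time stands still between calls to the robot, and variables do not carry over. Pictures are saved under pics/ and viewed, about 8 in all and at most 12, crops included, and the job is handed in when it is done.

```bash
mkdir -p pics
cat > h.py <<'E'
from bench import arm
import numpy as np, cv2
def K(n):
    m=arm.camera_model(n); f=192/np.tan(np.radians(m['fovy'])/2); return m,f
def proj(n,p):
    m,f=K(n); c=(np.array(p,float)-m['eye'])@np.array(m['rotation']); 
    return np.array([m['cx']+f*c[...,0]/-c[...,2], m['cy']-f*c[...,1]/-c[...,2]]).T
def ray(n,uv,z):
    m,f=K(n); uv=np.atleast_2d(np.array(uv,float)); 
    d=np.c_[(uv[:,0]-m['cx'])/f,-(uv[:,1]-m['cy'])/f,-np.ones(len(uv))]@np.array(m['rotation']).T
    e=np.array(m['eye']); return e+d*((z-e[2])/d[:,2])[:,None]
E
python3 - <<'E'
from h import *
for n in("top","side"):
    cv2.imwrite(f'pics/{n}0.png',arm.camera(n)[:,:,::-1]); print(arm.camera_model(n))
    for t in("stop","track","holder"):
        print(n,t,[(np.round(d['centre']).tolist(),round(d['conf'],2)) for d in arm.find_in(n,t)])
print(arm.read_state())
E
python3 -c "
import cv2,numpy as np
cv2.imwrite('pics/b.png',cv2.resize(np.hstack([cv2.imread('pics/top0.png')]),(800,600)))"
```

```text
{'fovy': 47.71688618649928, 'cx': 252.86891263072297, 'cy': 200.3200481550286, 'eye': array([458.57713683,   7.72988261, 882.39266044]), 'rotation': array([ 0.1184584 , -0.12856569, -1.56096974])}
top stop [([673.0, -121.0, 60.0], 0.69), ([560.0, -162.0, 84.0], 0.61), ([552.0, -51.0, 63.0], 0.54)]
top track [([554.0, 123.0, 48.0], 0.89)]
top holder [([559.0, -156.0, 40.0], 0.7)]
{'fovy': 47.48919020532393, 'cx': 253.56573651304072, 'cy': 192.51379342902106, 'eye': array([521.11335787, 593.64536771, 630.39720506]), 'rotation': array([ 0.08310234, -1.24266894, -2.79530876])}
side stop [([558.0, -50.0, 47.0], 0.62), ([564.0, -155.0, 68.0], 0.55), ([675.0, -116.0, 46.0], 0.55)]
side track [([562.0, 142.0, 43.0], 0.89)]
side holder [([559.0, -140.0, 36.0], 0.89), ([561.0, -157.0, 65.0], 0.43)]
{'time': 0.4, 'q': array([ 1.17149727e+00,  2.06764243e-01,  1.54167529e+00,  1.78848636e-05,
        1.39351567e+00, -1.50464517e-01]), 'joint_vel': array([-5.96153773e-04, -3.97097791e-03, -1.72799690e-03,  8.30606540e-05,
       -5.81145475e-05,  2.13678203e-03]), 'joint_efforts': array([-1.22071860e-04, -3.82500708e+01, -2.91433454e+01, -1.96373067e-04,
        4.09755012e-03,  2.50238350e-05]), 'ee_pos': array([141.55566277, 557.20374101, 231.10503069]), 'tcp_rot': array([ 2.47981854e+00,  1.92849362e+00, -5.10361768e-04]), 'force': array([-0.57986619, -0.31233382, -0.09342477]), 'wrist_torque': array([-0.06792221, -0.01859423,  0.00142714]), 'gripper_width': 85.71259898816382}
```

View pics/b.png

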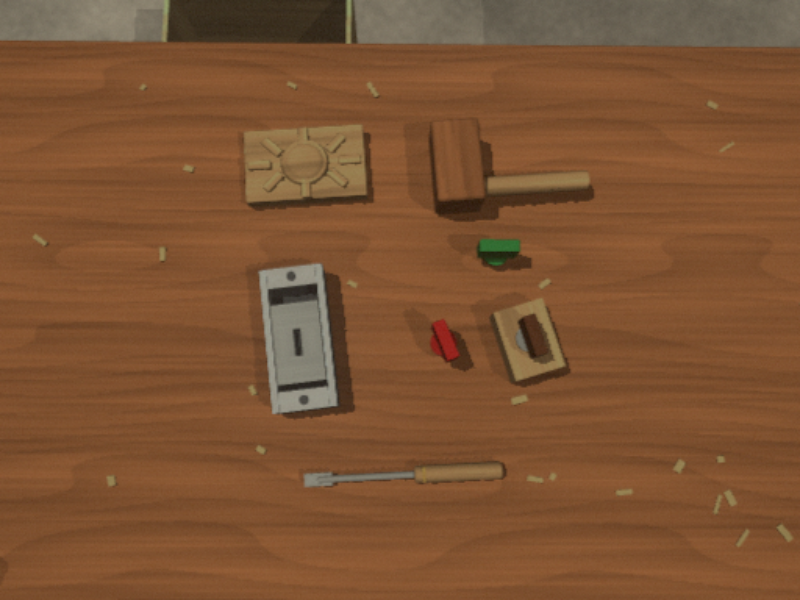

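View pics/side0.png

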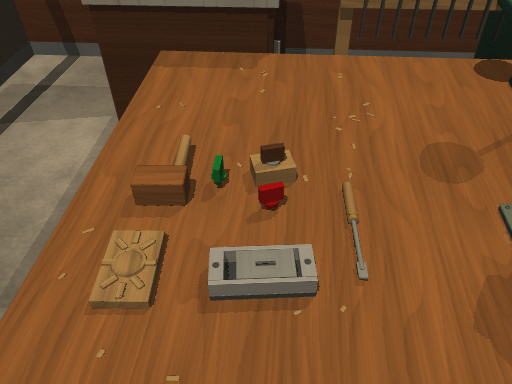

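Top view: the dark-brown stop is in its holder at about (533,337) in the 800-wide picture. The slot is visible at (297,342), and red (445,341) and green (498,250) are look-alikes. The side view agrees. Next I measure the pixels.

```bash
sed -i 's/m=arm.camera_model(n); f=/m=dict(arm.camera_model(n)); m["rotation"]=cv2.Rodrigues(np.array(m["rotation"]))[0]; f=/' h.py
python3 - <<'E'
from h import *
im=cv2.imread('pics/top0.png')
a=cv2.resize(im[165:270,160:222],None,fx=5.6,fy=5.6,interpolation=cv2.INTER_CUBIC)
b=cv2.resize(im[187:249,310:367],None,fx=7,fy=7,interpolation=cv2.INTER_CUBIC)
c=np.zeros((590,800,3),np.uint8); c[:a.shape[0],:a.shape[1]]=a; c[:b.shape[0],380:380+b.shape[1]]=b
cv2.imwrite('pics/c.png',c)
g=cv2.cvtColor(im,cv2.COLOR_BGR2GRAY)
m=(g[200:240,180:200]<80).astype(np.uint8); n,l,s,ce=cv2.connectedComponentsWithStats(m)
print(s,ce+[180,200])
for k in range(1,n):
    if s[k,4]>20: 
        w=np.argwhere(l==k)[:,::-1]+[180,200]; P=ray('top',w,45); print(P.mean(0),np.linalg.svd((P-P.mean(0))[:,:2],full_matrices=0)[2][0],cv2.minAreaRect(P[:,:2].astype(np.float32)))
E
```

```text
[[  0   0  20  40 732]
 [  8  11   5  17  68]] [[189.44672131 219.57240437]
 [190.07352941 218.72058824]]
[554.59493615 124.20905592  45.        ] [-0.99259983 -0.12143138] ((554.1008911132812, 124.33320617675781), (31.320850372314453, 7.74774169921875), 1.670243501663208)
```

View pics/c.png

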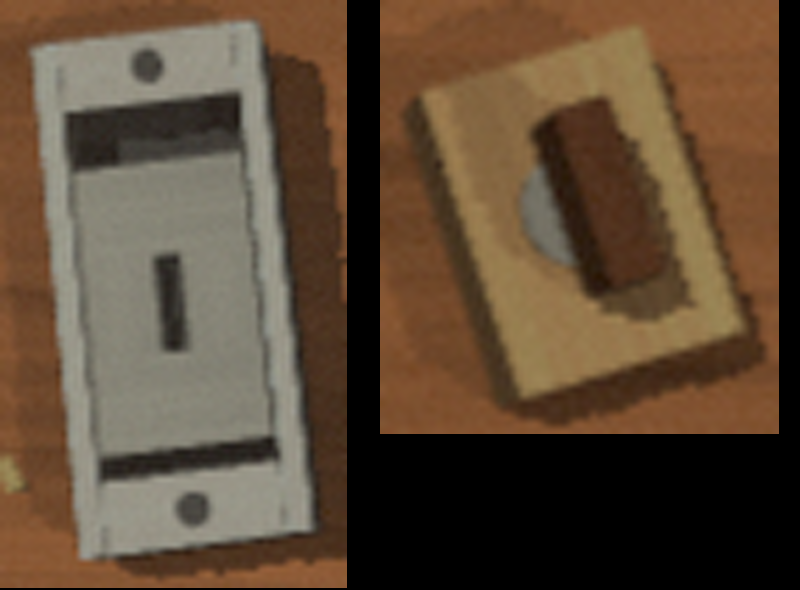

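Run:
```python
from h import *
def A(pts,s,o): return (np.array(pts,float)+.5)/s-.5+o
def show(nm,P):
    c=P.mean(0); d=(P[2]+P[3]-P[0]-P[1])[:2]; e=(P[1]+P[2]-P[0]-P[3])[:2]
    print(nm,c.round(1),'long dir deg',np.degrees(np.arctan2(d[1],d[0])).round(2),'short',np.degrees(np.arctan2(e[1],e[0])).round(2),np.linalg.norm(d)/2,np.linalg.norm(e)/2)
T=lambda p,z:ray('top',A(p,5.6,[160,165]),z)
H=lambda p,z:ray('top',A(np.array(p)-[380,0],7,[310,187]),z)
show('track',T([(32,45),(258,22),(315,530),(82,558)],45))
s=T([(147,66),(192,509)],45);print('screws',s, s.mean(0))
show('slot',T([(153,258),(179,254),(188,349),(162,353)],45))
show('holder',H([(420,97),(645,27),(745,330),(520,398)],40))
show('block',H([(557,112),(607,97),(663,275),(610,292)],80.5))
# gripper yaw
import scipy.spatial.transform as t
print(t.Rotation.from_rotvec(arm.read_state()['tcp_rot']).as_matrix().round(3))
print(proj('top',np.array([[554,-155,0.]])))
```

```text
track [561.1 124.1  45. ] long dir deg -172.45 short -83.23 179.47948221035776 79.72993175228314
screws [[638.33615718 134.91415926  45.        ]
 [483.91928903 114.9344569   45.        ]] [561.1277231  124.92430808  45.        ]
slot [554.5 124.3  45. ] long dir deg -173.01 short -80.79 33.28834653864682 9.066571664118442
holder [ 560.8 -164.9   40. ] long dir deg -163.05 short -72.64 88.59539913885176 66.46121248411013
block [ 560.8 -163.9   80.5] long dir deg -164.54 short -72.44 49.716842383569755 14.519090005956116
[[ 0.246  0.969 -0.   ]
 [ 0.969 -0.246 -0.   ]
 [-0.    -0.    -1.   ]]
[[329.76181944 222.4217458 ]]
```

Sizes come out right, so the estimates are:
- Stop at (560.8, -164), yaw 16.5°.
- Slot at (554.5, 124.3), yaw 7.3°.

Moving over.

```bash
cat > g.py <<'E'
import sys
from h import *
from scipy.spatial.transform import Rotation as R
x,y,z,psi=map(float,sys.argv[1:5]) # target TCP, yaw of tool x deg
s=arm.read_state(); M=R.from_rotvec(s['tcp_rot']).as_matrix()
d=np.array([x,y,z])-s['ee_pos']; now=np.degrees(np.arctan2(M[1,0],M[0,0]))
tw=-np.radians((psi-now+180)%360-180)
print('t',round(s['time'],2),'pos',s['ee_pos'].round(1),'yaw',now.round(2),'tilt',M[:,2].round(3),'F',s['force'].round(1),'w',s['gripper_width'].round(1),'q6',s['q'][5].round(2))
print('total shift units',(M.T@d/50).round(3),'twist units',round(tw/.12,2))
E
python3 -m crank '[[-1,[-0.88,0.86,0],0],[-1,[-0.88,0.86,0],0],[-1,[-0.88,0.86,0],0],[-1,[-0.88,0.86,0],0],[-1,[-0.88,0.86,0],0],[-1,[-0.88,0.86,0],0],[-1,[-0.88,0.86,0],0],[-1,[-0.88,0.86,0],0],[-1,[-0.88,0.86,0],0],[-1,[-0.88,0.86,0],0],[-1,[-0.88,0.86,0],0],[-1,[0,0,0],0]]'; python3 g.py 560.8 -164 120 106.5
```

```text
time: 1.9
ee_pos: [490.8, -38.0, 234.8]
tcp_rot: [2.472, 1.929, 0.021]
force: [-0.3, -0.8, 0.2]
gripper_width: 85.5Traceback (most recent call last):
  File "g.py", line 8, in <module>
    print('t',round(s['time'],2),'pos',s['ee_pos'].round(1),'yaw',now.round(2),'tilt',M[:,2].round(3),'F',s['force'].round(1),'w',s['gripper_width'].round(1),'q6',s['q'][5].round(2))
                                                                                                                                  ^^^^^^^^^^^^^^^^^^^^^^^^
AttributeError: 'float' object has no attribute 'round'
```

```bash
sed -i "s/s\['gripper_width'\].round(1)/round(s['gripper_width'],1)/" g.py; python3 -m crank '[[-1,[0,0,0.3],-0.95],[-1,[0,0,0.3],-0.95],[-1,[0,0,0.3],-0.95],[-1,[0,0,0.3],-0.95],[-1,[0,0,0.3],-0.95],[-1,[0,0,0],0]]'>/dev/null; python3 g.py 560.8 -164 120 106.5
```

```text
t 2.65 pos [489.3 -32.7 158.1] yaw 109.75 tilt [ 0.013  0.007 -1.   ] F [ 0.2 -0.4  0.1] w 85.3 q6 -2.17
total shift units [-2.957  0.448  0.763] twist units 0.47
```

```bash
python3 -m crank '[[-1,[-0.6,0.09,0],0.1],[-1,[-0.6,0.09,0],0.1],[-1,[-0.6,0.09,0],0.1],[-1,[-0.6,0.09,0.1],0.1],[-1,[-0.4,0.07,0.1],0.1],[-1,[0,0,0],0],[-1,[0,0,0],0]]'>/dev/null; python3 g.py 560.8 -164 120 106.5
python3 - <<'E'
from h import *
im=arm.camera('side')[:,:,::-1]; cv2.imwrite('pics/d.png',cv2.resize(im[60:240,150:390],None,fx=3.3,fy=3.3,interpolation=cv2.INTER_CUBIC))
E
```

```text
t 3.52 pos [ 556.8 -157.   153.2] yaw 105.92 tilt [ 0.018  0.007 -1.   ] F [-0.3  0.8  0.3] w 85.3 q6 -2.29
total shift units [-0.158  0.025  0.663] twist units -0.08
```

View pics/d.png

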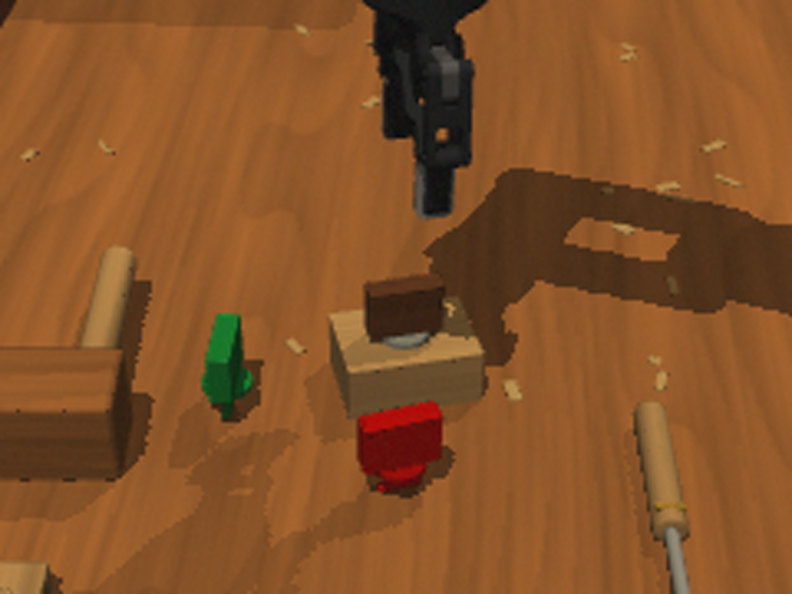

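The side view shows the open fingers straight above the stop (stop at about (403,308) in the crop), so I descend.

```bash
python3 -m crank '[[-1,[-0.16,0.02,0],-0.08],[-1,[0,0,0.2],0],[-1,[0,0,0.4],0],[-1,[0,0,0.4],0],[-1,[0,0,0.4],0],[-1,[0,0,0.3],0],[-1,[0,0,0],0],[-1,[0,0,0],0]]'>/dev/null; python3 g.py 560.8 -164 49 106.5
```

```text
t 4.58 pos [ 560.6 -161.2   63.9] yaw 106.66 tilt [ 0.017  0.009 -1.   ] F [0.6 0.1 0.4] w 85.6 q6 -2.31
total shift units [-0.056 -0.017  0.297] twist units 0.02
```

```bash
python3 -m crank '[[-1,[-0.06,-0.02,0.15],0.02],[-1,[0,0,0.15],0],[-1,[0,0,0],0],[1,[0,0,0],0],[1,[0,0,0],0],[1,[0,0,0],0],[1,[0,0,0],0],[1,[0,0,0],0],[1,[0,0,0],0]]'; python3 g.py 560.8 -164 49 106.5
```

```text
time: 5.7
ee_pos: [562.5, -165.2, 50.4]
tcp_rot: [1.872, 2.507, 0.028]
force: [-0.2, -1.3, -0.2]
gripper_width: 15.2
t 5.7 pos [ 562.5 -165.2   50.4] yaw 106.51 tilt [ 0.021  0.007 -1.   ] F [-0.2 -1.3 -0.2] w 15.2 q6 -2.31
total shift units [ 0.033 -0.026  0.027] twist units 0.0
```

Gripped at width 15.2; the TCP is 29.9 mm above the stop's origin. Lifting.

```bash
python3 -m crank '[[1,[0,0,-0.15],0],[1,[0,0,-0.3],0],[1,[0,0,-0.4],0],[1,[0,0,-0.4],0],[1,[0,0,-0.4],0],[1,[0,0,-0.2],0],[1,[0,0,0],0]]'; python3 g.py 554.5 123.5 140 97.3
```

```text
time: 6.58
ee_pos: [560.7, -166.1, 150.0]
tcp_rot: [1.87, 2.505, 0.029]
force: [0.9, 0.4, -1.8]
gripper_width: 15.3
t 6.58 pos [ 560.7 -166.1  150. ] yaw 106.51 tilt [ 0.023  0.006 -1.   ] F [ 0.9  0.4 -1.8] w 15.3 q6 -2.31
total shift units [5.588 1.522 0.231] twist units 1.34
```

```bash
python3 -m crank '[[1,[0.5,0.12,0],0.1],[1,[0.7,0.18,0],0.17],[1,[0.7,0.18,0],0.17],[1,[0.7,0.18,0],0.17],[1,[0.7,0.18,0],0.17],[1,[0.7,0.18,0],0.17],[1,[0.6,0.15,0],0.17],[1,[0.4,0.1,0],0.1],[1,[0,0,0],0],[1,[0,0,0],0]]'>/dev/null; python3 g.py 554.5 123.5 110 97.3
```

```text
t 7.83 pos [561.   98.8 143. ] yaw 97.74 tilt [ 0.008  0.007 -1.   ] F [-0.1  0.4 -1.7] w 15.3 q6 -1.69
total shift units [ 0.504 -0.068  0.662] twist units 0.06
```

```bash
python3 -m crank '[[1,[0.25,-0.03,0],0.06],[1,[0.25,-0.03,0.2],0],[1,[0,0,0.3],0],[1,[0,0,0.3],0],[1,[0,0,0.2],0],[1,[0,0,0],0],[1,[0,0,0],0]]'>/dev/null; python3 g.py 554.5 123.5 85 97.3
python3 - <<'E'
from h import *
a=arm.camera('side')[:,:,::-1][200:310,190:340]; b=arm.camera('top')[:,:,::-1][165:270,150:240]
c=np.zeros((600,800,3),np.uint8); a=cv2.resize(a,None,fx=4,fy=4,interpolation=cv2.INTER_CUBIC); c[:a.shape[0],:600]=a
cv2.imwrite('pics/e.png',c[:440,:600]); cv2.imwrite('pics/top1.png',b)
E
```

```text
t 8.7 pos [553.5 122.6  87.6] yaw 97.12 tilt [ 0.004  0.006 -1.   ] F [ 0.6 -0.4 -1.6] w 15.0 q6 -1.64
total shift units [0.014 0.022 0.052] twist units -0.03
```

View pics/e.png

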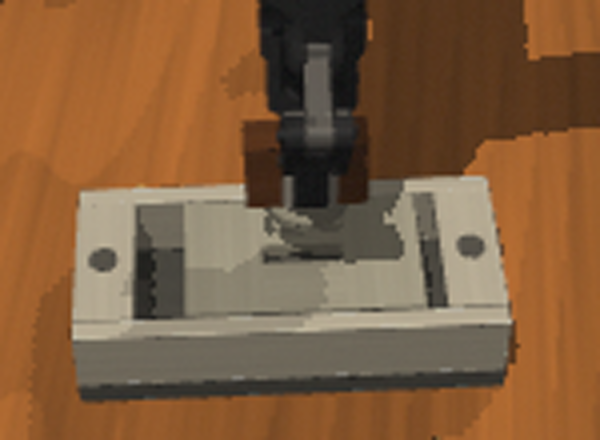

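Block spans columns 244–368 in the crop, with the slot below it at 263–342 and row 255. I'll compute both from the side view.

Run:
```python
from h import *
im=cv2.imread('pics/side0.png'); g=cv2.cvtColor(im,cv2.COLOR_BGR2GRAY)
m=(g[255:272,250:282]<95).astype(np.uint8); n,l,s,ce=cv2.connectedComponentsWithStats(m); k=1+np.argmax(s[1:,4])
w=np.argwhere(l==k)[:,::-1]+[250,255]; print(s[k]); P=ray('side',w,45)
print('slot side',P.mean(0),cv2.minAreaRect(P[:,:2].astype(np.float32)))
P=ray('side',(np.array([(103,260),(470,246)])+.5)/4-.5+[190,200],45);print('screws side',P,P.mean(0))
# block edges lower corners of front face: z = origin+23.5
for z,px in((57.7+23.5,[(244,207),(368,207)]),(57.7+60,[(245,123),(368,123)])):
    Q=ray('side',(np.array(px)+.5)/4-.5+[190,200],z);print('block',z,Q,Q.mean(0))
```

```text
[ 6  6 20  5 85]
slot side [556.5113346  124.08538156  45.        ] ((555.891845703125, 124.19949340820312), (32.277992248535156, 8.608268737792969), 4.7712836265563965)
screws side [[640.32337384 134.76064141  45.        ]
 [485.60877208 114.30513777  45.        ]] [562.96607296 124.53288959  45.        ]
block 81.2 [[579.7913971  131.25077548  81.2       ]
 [529.32017448 127.08099674  81.2       ]] [554.55578579 129.16588611  81.2       ]
block 117.7 [[579.91770582 118.47639257 117.7       ]
 [530.90112413 114.49621792 117.7       ]] [555.40941497 116.48630525 117.7       ]
```

Relative to the slot, the stop is about 1.3 mm short in x and 1 mm in y. I correct that, then feel downward.

```bash
python3 -m crank '[[1,[0.018,0.026,0.05],-0.03],[1,[0,0,0.05],0],[1,[0,0,0.05],0],[1,[0,0,0.03],0],[1,[0,0,0.03],0],[1,[0,0,0],0]]'>/dev/null; python3 g.py 554.8 123.5 70 97.3
```

```text
t 9.55 pos [555.8 123.9  77.9] yaw 97.35 tilt [ 0.007  0.006 -1.   ] F [ 0.4  0.3 -0.8] w 15.0 q6 -1.64
total shift units [-0.006 -0.023  0.159] twist units 0.01
```

```bash
python3 -m crank '[[1,[-0.006,-0.02,0.03],0],[1,[0,0,0.03],0],[1,[0,0,0.02],0],[1,[0,0,0.02],0],[1,[0,0,0],0]]'; python3 g.py 554.8 123.5 70 97.3
```

```text
time: 10.18
ee_pos: [554.9, 123.5, 72.7]
tcp_rot: [2.074, 2.358, 0.014]
force: [1.7, -0.7, -0.3]
gripper_width: 15.2
t 10.18 pos [554.9 123.5  72.7] yaw 97.34 tilt [ 0.007  0.006 -1.   ] F [ 1.7 -0.7 -0.3] w 15.2 q6 -1.64
total shift units [-0.001 -0.003  0.054] twist units 0.01
```

```bash
python3 -m crank '[[1,[0,0,0.03],0],[1,[0,0,0.03],0],[1,[0,0,0.03],0],[1,[0,0,0],0]]'; python3 g.py 554.8 123.5 70 97.3
```

```text
time: 10.68
ee_pos: [555.0, 123.8, 68.0]
tcp_rot: [2.074, 2.358, 0.015]
force: [0.1, 0.4, -0.9]
gripper_width: 15.7
t 10.68 pos [555.  123.8  68. ] yaw 97.35 tilt [ 0.007  0.007 -1.   ] F [ 0.1  0.4 -0.9] w 15.7 q6 -1.64
total shift units [-0.006 -0.005 -0.041] twist units 0.01
```

It goes into the slot with no force. Continuing down onto the spring.

```bash
python3 -m crank '[[1,[0,0,0.04],0],[1,[0,0,0.04],0],[1,[0,0,0.04],0],[1,[0,0,0.04],0],[1,[0,0,0],0]]'; python3 g.py 554.8 123.5 57.4 97.3
```

```text
time: 11.3
ee_pos: [555.4, 123.9, 61.2]
tcp_rot: [2.073, 2.358, 0.015]
force: [-2.8, 0.3, 4.6]
gripper_width: 14.9
t 11.3 pos [555.4 123.9  61.2] yaw 97.36 tilt [ 0.007  0.006 -1.   ] F [-2.8  0.3  4.6] w 14.9 q6 -1.64
total shift units [-0.006 -0.014  0.077] twist units 0.01
```

```bash
python3 -m crank '[[1,[-0.004,-0.02,0.04],0],[1,[0,0,0.04],0],[1,[0,0,0.03],0],[1,[0,0,0],0],[1,[0,0,0],0]]'; python3 g.py 554.8 123.5 57.4 97.3
```

```text
time: 11.92
ee_pos: [555.4, 123.9, 58.7]
tcp_rot: [2.072, 2.358, 0.017]
force: [-3.7, -0.1, 6.0]
gripper_width: 15.0
t 11.93 pos [555.4 123.9  58.7] yaw 97.37 tilt [ 0.009  0.007 -1.   ] F [-3.7 -0.1  6. ] w 15.0 q6 -1.64
total shift units [-0.006 -0.013  0.027] twist units 0.01
```

```bash
python3 -m crank '[[1,[0,-0.04,0.04],0],[1,[0,-0.03,0.04],0],[1,[0,0,0.02],0],[1,[0,0,0],0]]'; python3 g.py 554.8 123.5 57.4 97.3
```

```text
time: 12.42
ee_pos: [555.2, 123.8, 57.8]
tcp_rot: [2.069, 2.354, 0.026]
force: [-2.9, -0.1, 5.5]
gripper_width: 15.1
t 12.43 pos [555.2 123.8  57.8] yaw 97.38 tilt [ 0.016  0.007 -1.   ] F [-2.9 -0.1  5.5] w 15.1 q6 -1.64
total shift units [-0.006 -0.009  0.008] twist units 0.01
```

```bash
python3 -m crank '[[1,[0,-0.06,0],0],[1,[0,-0.06,0],0],[1,[0,0,0],0]]'; python3 g.py 554.8 123.5 57.4 97.3;  python3 -c "
from h import *
s=arm.read_state();print(s['wrist_torque'],s['q'])"
```

```text
time: 12.8
ee_pos: [554.8, 123.8, 61.4]
tcp_rot: [2.064, 2.347, 0.041]
force: [-3.1, -0.1, 4.0]
gripper_width: 15.1
t 12.8 pos [554.8 123.8  61.4] yaw 97.36 tilt [ 0.03   0.009 -1.   ] F [-3.1 -0.1  4. ] w 15.1 q6 -1.64
total shift units [-0.006 -0.003  0.081] twist units 0.01
[-0.00470976  0.60864026 -0.04919457] [ 0.06322141  0.37076624  1.7189688   0.00846265  1.02185071 -1.64021515]
```

Likely friction on the plunger, plus the arm creeping up under the spring. I press down again with a steady downward bias.

```bash
python3 -m crank '[[1,[0,0,0.06],0],[1,[0,0,0.06],0],[1,[0,0,0.05],0],[1,[0,0,0.04],0]]'; python3 g.py 554.8 123.8 56.5 97.3
```

```text
time: 13.3
ee_pos: [555.0, 123.9, 55.3]
tcp_rot: [2.064, 2.349, 0.038]
force: [-7.5, -0.5, 19.3]
gripper_width: 15.4
t 13.3 pos [555.  123.9  55.3] yaw 97.39 tilt [ 0.027  0.008 -1.   ] F [-7.5 -0.5 19.3] w 15.4 q6 -1.64
total shift units [-0.001 -0.003 -0.025] twist units 0.01
```

The flange has landed at 25.4 as expected, so the height is confirmed. Now I ease off and twist.

```bash
python3 -m crank '[[1,[0,0,0],0.4],[1,[0,0,0.02],0.6],[1,[0,0,0.025],0.6],[1,[0,0,0.025],0.6]]'; python3 g.py 554.8 123.8 56.8 7.3
```

```text
time: 13.8
ee_pos: [557.3, 124.2, 55.6]
tcp_rot: [2.363, 2.048, 0.046]
force: [-2.1, 0.2, 7.6]
gripper_width: 15.5
t 13.8 pos [557.3 124.2  55.6] yaw 81.83 tilt [ 0.031  0.009 -0.999] F [-2.1  0.2  7.6] w 15.5 q6 -1.37
total shift units [-0.015 -0.048 -0.026] twist units 10.84
```

```bash
python3 -m crank '[[1,[-0.01,-0.05,0.015],0.7],[1,[-0.01,-0.03,0.02],0.7],[1,[0,0,0.02],0.7],[1,[0,0,0.02],0.7]]'; python3 g.py 555 123.8 56.8 7.3
```

```text
time: 14.3
ee_pos: [558.3, 124.5, 56.0]
tcp_rot: [2.682, 1.609, 0.064]
force: [-2.1, 0.2, 8.1]
gripper_width: 15.4
t 14.3 pos [558.3 124.5  56. ] yaw 61.96 tilt [ 0.042  0.009 -0.999] F [-2.1  0.2  8.1] w 15.4 q6 -1.02
total shift units [-0.042 -0.052 -0.019] twist units 7.95
```

```bash
python3 -m crank '[[1,[-0.03,-0.05,0.015],0.7],[1,[-0.035,-0.05,0.02],0.7],[1,[-0.04,-0.045,0.02],0.7],[1,[-0.04,-0.04,0.02],0.7]]'; python3 g.py 555 123.8 56.8 7.3
```

```text
time: 14.8
ee_pos: [555.9, 124.3, 57.5]
tcp_rot: [2.92, 1.122, 0.097]
force: [0.8, 0.7, 7.5]
gripper_width: 15.0
t 14.8 pos [555.9 124.3  57.5] yaw 42.08 tilt [ 0.062  0.011 -0.998] F [0.8 0.7 7.5] w 15.0 q6 -0.67
total shift units [-0.021 -0.006  0.013] twist units 5.06
```

```bash
python3 -m crank '[[1,[-0.04,-0.03,0.03],0.8],[1,[-0.04,-0.02,0.03],0.8],[1,[-0.04,-0.015,0.03],0.8],[1,[-0.04,-0.01,0.03],0.8]]'; python3 g.py 555 123.8 56.8 7.3
```

```text
time: 15.3
ee_pos: [556.0, 124.3, 56.8]
tcp_rot: [3.094, 0.525, 0.129]
force: [-0.3, 1.4, 9.0]
gripper_width: 15.5
t 15.3 pos [556.  124.3  56.8] yaw 19.31 tilt [ 0.081  0.013 -0.997] F [-0.3  1.4  9. ] w 15.5 q6 -0.28
total shift units [-0.021  0.003 -0.001] twist units 1.75
```

```bash
python3 -m crank '[[1,[-0.03,0,0.03],0.8],[1,[-0.03,0,0.03],0.8],[1,[-0.02,0,0.02],0.3]]'; python3 g.py 555 123.8 56.8 7.3
```

```text
time: 15.68
ee_pos: [557.0, 124.4, 56.7]
tcp_rot: [-3.124, -0.157, -0.144]
force: [-0.2, 0.8, 7.2]
gripper_width: 15.0
t 15.68 pos [557.  124.4  56.7] yaw 5.75 tilt [ 0.091  0.015 -0.996] F [-0.2  0.8  7.2] w 15.0 q6 -0.04
total shift units [-0.042  0.009 -0.005] twist units -0.23
```

```bash
python3 -m crank '[[1,[-0.08,0.01,0.02],-0.1],[1,[-0.08,0,0.02],-0.1],[1,[-0.04,0,0.02],0]]'; python3 g.py 552.5 123.8 56.8 7.3
```

```text
time: 16.05
ee_pos: [556.0, 124.3, 57.9]
tcp_rot: [-3.12, -0.195, -0.175]
force: [-0.2, 1.0, 5.8]
gripper_width: 15.1
t 16.05 pos [556.  124.3  57.9] yaw 7.13 tilt [ 0.111  0.018 -0.994] F [-0.2  1.   5.8] w 15.1 q6 -0.07
total shift units [-0.072  0.001  0.013] twist units -0.02
```

```bash
python3 -m crank '[[1,[-0.03,0,-0.02],0],[1,[-0.03,0,-0.02],0],[1,[0,0,-0.01],0],[1,[0,0,0],0]]'; python3 g.py 552.5 123.8 62.9 7.3
```

```text
time: 16.55
ee_pos: [555.2, 124.2, 60.9]
tcp_rot: [-3.119, -0.195, -0.184]
force: [1.1, -0.1, 3.5]
gripper_width: 14.9
t 16.55 pos [555.2 124.2  60.9] yaw 7.15 tilt [ 0.117  0.018 -0.993] F [ 1.1 -0.1  3.5] w 14.9 q6 -0.07
total shift units [-0.049  0.001 -0.047] twist units -0.02
```

```bash
python3 -m crank '[[1,[0,0,-0.02],0],[1,[0,0,-0.02],0],[1,[0,0,0],0]]'; python3 g.py 552.5 123.8 62.9 7.3
python3 - <<'E'
from h import *
a=arm.camera('side')[:,:,::-1][190:310,190:340]
cv2.imwrite('pics/f.png',cv2.resize(a,None,fx=5,fy=5,interpolation=cv2.INTER_CUBIC))
E
```

```text
time: 16.92
ee_pos: [554.3, 124.0, 62.1]
tcp_rot: [-3.119, -0.195, -0.181]
force: [0.3, 0.6, 3.3]
gripper_width: 15.3
t 16.93 pos [554.3 124.   62.1] yaw 7.15 tilt [ 0.115  0.018 -0.993] F [0.3 0.6 3.3] w 15.3 q6 -0.07
total shift units [-0.033 -0.    -0.02 ] twist units -0.02
```

View pics/f.png

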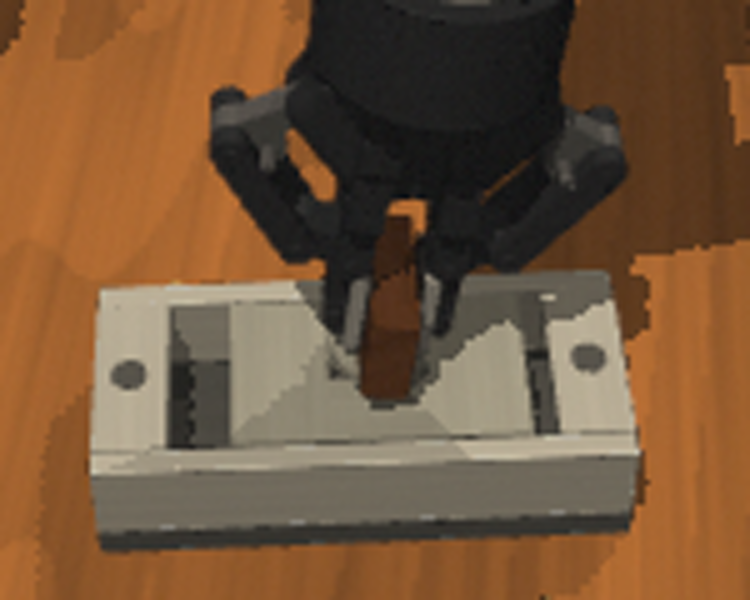

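The stop is across the track, tilted, with its origin at about 32.4, so it appears to be in the groove. I'll push +x to straighten it about the pin.

```bash
python3 -m crank '[[1,[0.06,0,-0.01],0],[1,[0.06,0,0],0],[1,[0.06,0,0],0],[1,[0,0,0],0]]'; python3 g.py 557.7 123.8 62.9 7.3
```

```text
time: 17.48
ee_pos: [555.8, 124.3, 60.8]
tcp_rot: [-3.122, -0.196, -0.153]
force: [-0.7, 0.5, 3.4]
gripper_width: 14.8
t 17.48 pos [555.8 124.3  60.8] yaw 7.18 tilt [ 0.097  0.016 -0.995] F [-0.7  0.5  3.4] w 14.8 q6 -0.07
total shift units [ 0.04   0.014 -0.039] twist units -0.02
```

Under the spring load the arm only tilts. Better to release partly, level the tool unloaded, and regrip.

```bash
python3 -m crank '[[1,[0,0,-0.02],0],[0.2,[0,0,0],0],[0.2,[0,0,0],0],[0.2,[0,0,0],0],[0.2,[0,0,0],0]]'; python3 g.py 557.7 123.8 62.9 7.3
python3 - <<'E'
from h import *
a=arm.camera('side')[:,:,::-1][190:310,190:340]
cv2.imwrite('pics/g.png',cv2.resize(a,None,fx=5,fy=5,interpolation=cv2.INTER_CUBIC))
E
```

```text
time: 18.1
ee_pos: [556.8, 124.2, 61.3]
tcp_rot: [-3.122, -0.195, -0.157]
force: [0.6, 0.8, 0.3]
gripper_width: 34.2
t 18.1 pos [556.8 124.2  61.3] yaw 7.16 tilt [ 0.1    0.016 -0.995] F [0.6 0.8 0.3] w 34.2 q6 -0.07
total shift units [ 0.02  0.01 -0.03] twist units -0.02
```

View pics/g.png

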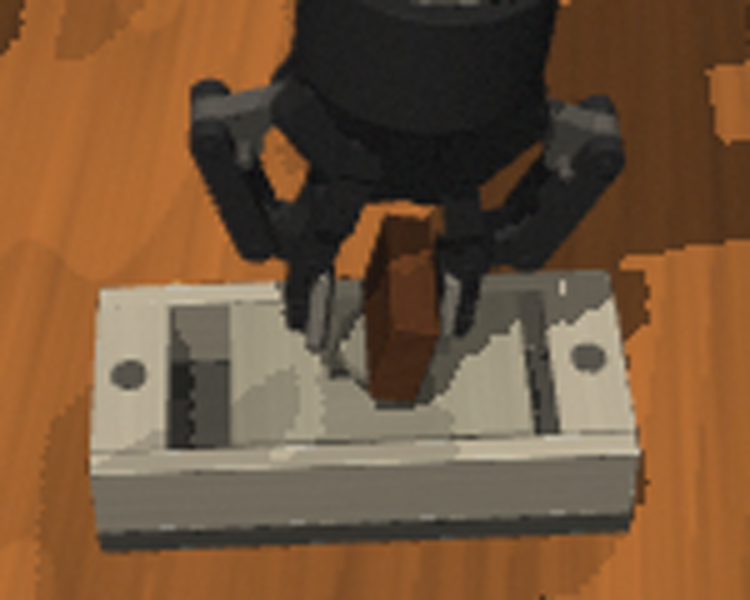

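It now leans towards -x against the finger. I open fully, lift off and level the tool in free air.

```bash
python3 -m crank '[[-0.6,[0,0,0],0],[-0.6,[0,0,0],0],[-0.6,[0,0,0],0],[-0.6,[0,0,-0.3],0],[-0.6,[0,0,-0.5],0],[-0.6,[0,0,-0.6],0],[-0.6,[0,0,-0.3],0],[-0.6,[0,0,0],0]]'; python3 g.py 557.7 123.8 140 7.3;python3 -m crank '[[-0.6,[0.6,0,0],0],[-0.6,[0.6,0,0],0],[-0.6,[0,0,0],0]]'; python3 g.py 557.7 123.8 140 7.3
```

```text
time: 19.15
ee_pos: [549.0, 122.8, 151.8]
tcp_rot: [-3.121, -0.196, -0.163]
force: [-0.2, 0.1, -0.1]
gripper_width: 68.1
t 19.15 pos [549.  122.8 151.8] yaw 7.16 tilt [ 0.103  0.016 -0.995] F [-0.2  0.1 -0.1] w 68.1 q6 -0.07
total shift units [0.15  0.002 0.252] twist units -0.02
time: 19.52
ee_pos: [607.1, 130.2, 155.0]
tcp_rot: [-3.122, -0.196, -0.155]
force: [-0.3, -0.8, 0.5]
gripper_width: 68.2
t 19.52 pos [607.1 130.2 155. ] yaw 7.16 tilt [ 0.098  0.016 -0.995] F [-0.3 -0.8  0.5] w 68.2 q6 -0.06
total shift units [-1.021  0.005  0.2  ] twist units -0.02
```

```bash
for i in 1; do python3 -m crank '[[-0.6,[-0.3,0,0],0],[-0.6,[-0.3,0,0],0],[-0.6,[-0.3,0,0],0],[-0.6,[-0.3,0,0],0],[-0.6,[0,0,0],0]]'>/dev/null; python3 g.py 557.7 123.8 140 7.3; python3 -m crank '[[-0.6,[1,0,0],0],[-0.6,[0,0,0],0]]'>/dev/null; python3 g.py 557.7 123.8 140 7.3;  python3 -m crank '[[-0.6,[0,0,-1],0],[-0.6,[0,0,0],0]]'>/dev/null; python3 g.py 557.7 123.8 140 7.3; python3 -m crank '[[-0.6,[0,0,0.3],0],[-0.6,[0,0,0.3],0],[-0.6,[0,0,0.3],0],[-0.6,[0,0,0],0]]'>/dev/null; python3 g.py 557.7 123.8 140 7.3; done
python3 - <<'E'
from h import *
a=arm.camera('side')[:,:,::-1][190:310,190:340]
cv2.imwrite('pics/i.png',cv2.resize(a,None,fx=5,fy=5,interpolation=cv2.INTER_CUBIC))
E
```

```text
t 20.15 pos [533.4 121.8 142.5] yaw 7.19 tilt [ 0.081  0.015 -0.997] F [ 0.1  0.9 -0.5] w 68.4 q6 -0.07
total shift units [0.481 0.021 0.09 ] twist units -0.02
t 20.4 pos [579.5 128.  144.2] yaw 7.2 tilt [ 0.075  0.014 -0.997] F [ 0.1 -0.8 -0.1] w 68.1 q6 -0.06
total shift units [-0.448  0.028  0.05 ] twist units -0.01
t 20.65 pos [573.6 127.1 193.4] yaw 7.2 tilt [ 0.071  0.014 -0.997] F [ 0.8  0.1 -0.6] w 68.5 q6 -0.06
total shift units [-0.4    0.03   1.042] twist units -0.01
t 21.15 pos [572.  127.4 140.6] yaw 7.21 tilt [ 0.061  0.013 -0.998] F [-0.7 -0.1 -0.4] w 68.4 q6 -0.06
total shift units [-0.292  0.037 -0.007] twist units -0.01
```

View pics/i.png

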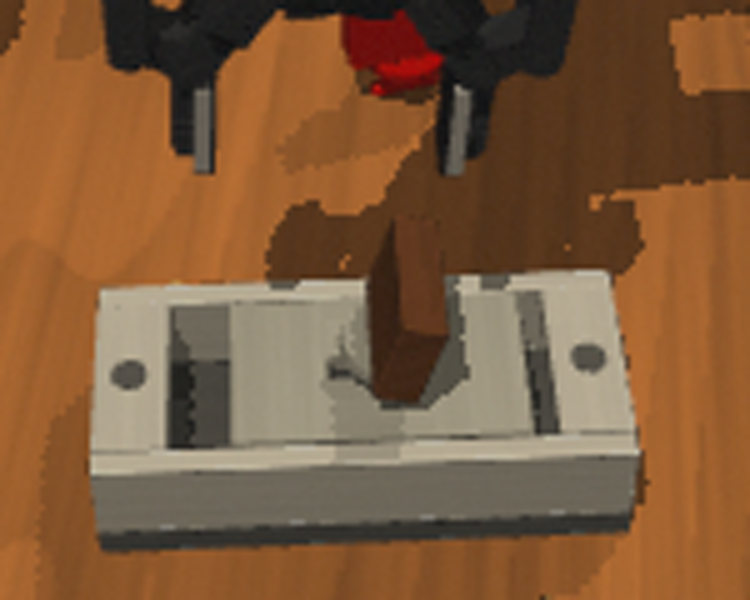

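Free slow rows bring the tilt back down. The stop leans to -x (block at (405,310) in the crop). I keep levelling.

```bash
python3 -m crank '[[-0.6,[-0.3,0,0],0],[-0.6,[-0.3,0,0],0],[-0.6,[-0.3,0,0],0],[-0.6,[0,0,0],0]]'>/dev/null; python3 g.py 557.7 123.8 140 7.3; python3 -m crank '[[-0.6,[0.3,0,0],0],[-0.6,[0.3,0,0],0],[-0.6,[0.3,0,0],0],[-0.6,[0,0,0],0]]'>/dev/null; python3 g.py 557.7 123.8 140 7.3;  python3 -m crank '[[-0.6,[0,0,0],0],[-0.6,[0,0,0],0],[-0.6,[0,0,0],0],[-0.6,[0,0,0],0]]'>/dev/null; python3 g.py 557.7 123.8 140 7.3; python3 -m crank '[[-0.6,[-0.3,0,0],0],[-0.6,[-0.3,0,0],0],[-0.6,[-0.3,0,0],0],[-0.6,[0,0,0],0]]'>/dev/null; python3 g.py 557.7 123.8 140 7.3
```

```text
t 21.7 pos [527.4 121.7 139. ] yaw 7.2 tilt [ 0.065  0.014 -0.998] F [ 1.6 -0.2 -0.3] w 68.4 q6 -0.07
total shift units [0.607 0.034 0.021] twist units -0.01
t 22.2 pos [579.4 127.9 144.7] yaw 7.18 tilt [ 0.073  0.014 -0.997] F [0.3 0.6 0.1] w 68.4 q6 -0.06
total shift units [-0.447  0.027  0.06 ] twist units -0.02
t 22.7 pos [579.  127.9 144.3] yaw 7.18 tilt [ 0.072  0.014 -0.997] F [-0.7  0.2  0.4] w 68.2 q6 -0.06
total shift units [-0.439  0.028  0.054] twist units -0.02
t 23.2 pos [532.1 122.  140.9] yaw 7.18 tilt [ 0.072  0.014 -0.997] F [-0.4  0.1 -0.3] w 68.0 q6 -0.07
total shift units [0.51  0.029 0.056] twist units -0.02
```

```bash
python3 -m crank '[[-0.6,[0.5,0,0],0],[-0.6,[0,0,0],0],[-0.6,[0,0,-1],0],[-0.6,[0,0,0],0],[-0.6,[0,0,0.3],0],[-0.6,[0,0,0.3],0],[-0.6,[0,0,0.3],0],[-0.6,[0,0,0],0]]'>/dev/null; python3 g.py 557.7 123.8 140 7.3;python3 -m crank '[[-0.6,[0,0,-1],0],[-0.6,[0,0,-1],0],[-0.6,[0,0,0],0],[-0.6,[0,0,0.3],0],[-0.6,[0,0,0.3],0],[-0.6,[0,0,0.3],0],[-0.6,[0,0,0.3],0],[-0.6,[0,0,0.3],0],[-0.6,[0,0,0.3],0],[-0.6,[0,0,0],0]]'>/dev/null; python3 g.py 557.7 123.8 140 7.3
```

```text
t 24.2 pos [552.2 124.8 141. ] yaw 7.18 tilt [ 0.063  0.013 -0.998] F [-0.4 -0.1  0.3] w 68.4 q6 -0.07
total shift units [0.106 0.034 0.026] twist units -0.02
t 25.45 pos [544.4 124.1 135.8] yaw 7.17 tilt [ 0.042  0.012 -0.999] F [0.4 0.1 0. ] w 68.4 q6 -0.07
total shift units [ 0.266  0.039 -0.074] twist units -0.02
```

Down-slow motion works. One more cycle.

```bash
python3 -m crank '[[-0.6,[0.3,0,-1],0],[-0.6,[0.1,0,-1],0],[-0.6,[0,0,0],0],[-0.6,[0,0,0.25],0],[-0.6,[0,0,0.25],0],[-0.6,[0,0,0.25],0],[-0.6,[0,0,0.25],0],[-0.6,[0,0,0.25],0],[-0.6,[0,0,0.25],0],[-0.6,[0,0,0.25],0],[-0.6,[0,0,0],0]]'>/dev/null; python3 g.py 557.7 123.8 140 7.3
```

```text
t 26.82 pos [559.8 126.2 139.2] yaw 7.16 tilt [ 0.03   0.011 -0.999] F [ 0.  -0.2  0.1] w 68.1 q6 -0.06
total shift units [-0.047  0.043 -0.019] twist units -0.02
```

```bash
python3 -m crank '[[-0.6,[-0.05,0.045,0.2],-0.02],[-0.6,[0,0,0.25],0],[-0.6,[0,0,0.25],0],[-0.6,[0,0,0.25],0],[-0.6,[0,0,0.2],0],[-0.6,[0,0,0.15],0],[-0.6,[0,0,0.1],0],[-0.6,[0,0,0],0]]'>/dev/null; python3 g.py 555.3 123.8 63 7.3
```

```text
t 27.82 pos [560.8 124.4  65. ] yaw 7.31 tilt [ 0.032  0.011 -0.999] F [ 0.2  0.6 -0.2] w 68.4 q6 -0.07
total shift units [-0.111 -0.001  0.037] twist units 0.0
```

```bash
python3 -m crank '[[-0.6,[-0.13,0,0.02],0],[-0.6,[0,0,0],0],[1,[0,0,0],0],[1,[0,0,0],0],[1,[0,0,0],0],[1,[0,0,0],0],[1,[0,0,0],0],[1,[0,0,0],0]]'; python3 g.py 554.3 123.8 63 7.3
python3 - <<'E'
from h import *
a=arm.camera('side')[:,:,::-1][190:310,190:340]
cv2.imwrite('pics/j.png',cv2.resize(a,None,fx=5,fy=5,interpolation=cv2.INTER_CUBIC))
E
```

```text
time: 28.82
ee_pos: [554.7, 123.7, 65.4]
tcp_rot: [-3.125, -0.2, -0.055]
force: [-0.8, 0.4, 0.2]
gripper_width: 14.9
t 28.82 pos [554.7 123.7  65.4] yaw 7.31 tilt [ 0.034  0.012 -0.999] F [-0.8  0.4  0.2] w 14.9 q6 -0.07
total shift units [-0.009 -0.003  0.047] twist units 0.0
```

View pics/j.png

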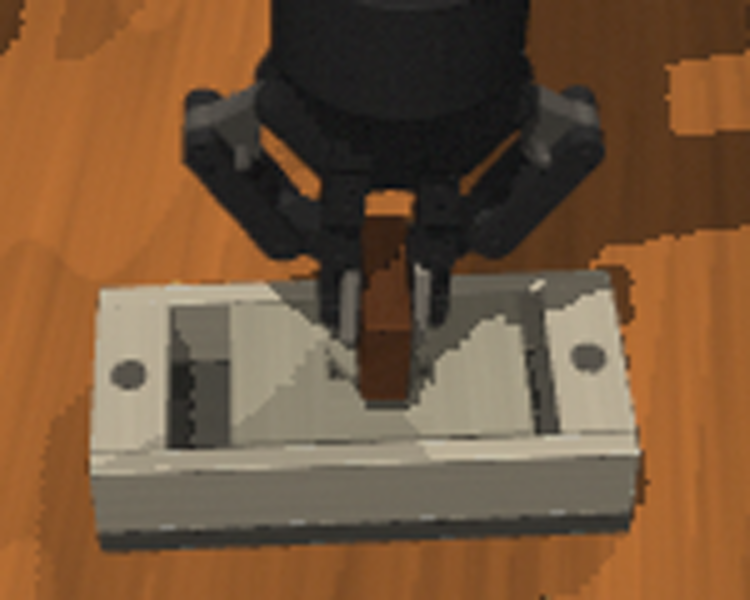

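It is upright again. I check the seat height by projecting the block's front-face edges for z=33 against z=30.

Run:
```python
from h import *
def px(p): return ((proj('side',np.array(p,float))-[190,200-10]+.5)*5-.5).round(0)
o=np.array([555.7,124.2]); e=o+[-3.2,24.8]
for z in(25.5,30,33): print(z,'bottom edge',px([*e,z+23.5]),'top edge',px([e[0]-1.2,e[1],z+60]),'rear top',px([o[0]+3.2-1.2,o[1]-24.8,z+60]))
# check calibration: track front top corners & screws
c,s=np.cos(np.radians(7.3)),np.sin(np.radians(7.3)); t=np.array([562,124.4])
for a,b in((-90,40),(90,40),(77.8,0),(-77.8,0)): print(px([t[0]+a*c-b*s,t[1]+a*s+b*c,45]))
```

```text
25.5 bottom edge [384. 419.] top edge [388. 348.] rear top [380. 232.]
30 bottom edge [384. 411.] top edge [388. 339.] rear top [380. 223.]
33 bottom edge [384. 405.] top edge [388. 333.] rear top [380. 217.]
[642. 453.]
[ 91. 473.]
[132. 374.]
[590. 358.]
```

Observed edges (about 402, 330 and 217) match z=33, so it is seated. A gentle upward tug both confirms the lock and levels the tool.

```bash
python3 -m crank '[[1,[0,0,-0.02],0],[1,[0,0,-0.03],0],[1,[0,0,-0.03],0],[1,[0,0,-0.03],0]]'; python3 g.py 554.3 123.8 63 7.3
```

```text
time: 29.38
ee_pos: [554.5, 123.6, 65.7]
tcp_rot: [-3.125, -0.199, -0.057]
force: [5.7, 1.4, -13.2]
gripper_width: 14.9
t 29.38 pos [554.5 123.6  65.7] yaw 7.27 tilt [ 0.035  0.012 -0.999] F [  5.7   1.4 -13.2] w 14.9 q6 -0.07
total shift units [-0.005 -0.004  0.053] twist units -0.0
```

Locked: 13 N of pull gave only 0.3 mm of rise. I try straightening the tilt slightly with +x.

```bash
python3 -m crank '[[1,[0.03,0,0],0],[1,[0.04,0,-0.01],0],[1,[0.04,0,-0.01],0],[1,[0.04,0,-0.01],0],[1,[0,0,0],0],[1,[0,0,0],0]]'; python3 g.py 555.3 123.8 63 7.3
```

```text
time: 30.12
ee_pos: [555.4, 123.8, 65.5]
tcp_rot: [-3.126, -0.2, -0.031]
force: [-3.2, -0.1, -2.2]
gripper_width: 15.1
t 30.12 pos [555.4 123.8  65.5] yaw 7.32 tilt [ 0.019  0.01  -1.   ] F [-3.2 -0.1 -2.2] w 15.1 q6 -0.07
total shift units [-0.004 -0.     0.049] twist units 0.0
```

Tilt is 0.019. One more small push, then release.

```bash
python3 -m crank '[[1,[0.04,0,-0.01],0],[1,[0.04,0,0],0],[1,[0,0,0],0],[1,[0,0,0],0]]' >/dev/null; python3 g.py 555.3 123.8 63 7.3; python3 -m crank '[[0.6,[0,0,0],0],[0.4,[0,0,0],0],[0.2,[0,0,0],0],[-0.3,[0,0,0],0],[-0.6,[0,0,0],0],[-0.6,[0,0,0],0]]'; python3 g.py 555.3 123.8 63 7.3
python3 - <<'E'
from h import *
a=arm.camera('side')[:,:,::-1][190:310,190:340]
cv2.imwrite('pics/k.png',cv2.resize(a,None,fx=5,fy=5,interpolation=cv2.INTER_CUBIC))
E
```

```text
t 30.62 pos [556.3 123.9  65.5] yaw 7.35 tilt [ 0.011  0.009 -1.   ] F [-4.  -1.4 -2.2] w 15.1 q6 -0.07
total shift units [-0.021  0.001  0.049] twist units 0.01
time: 31.38
ee_pos: [563.2, 124.7, 69.5]
tcp_rot: [-3.126, -0.2, -0.043]
force: [-0.7, -0.1, -0.0]
gripper_width: 68.3
t 31.38 pos [563.2 124.7  69.5] yaw 7.31 tilt [ 0.027  0.011 -1.   ] F [-0.7 -0.1 -0. ] w 68.3 q6 -0.07
total shift units [-0.162 -0.002  0.126] twist units 0.0
```

View pics/k.png

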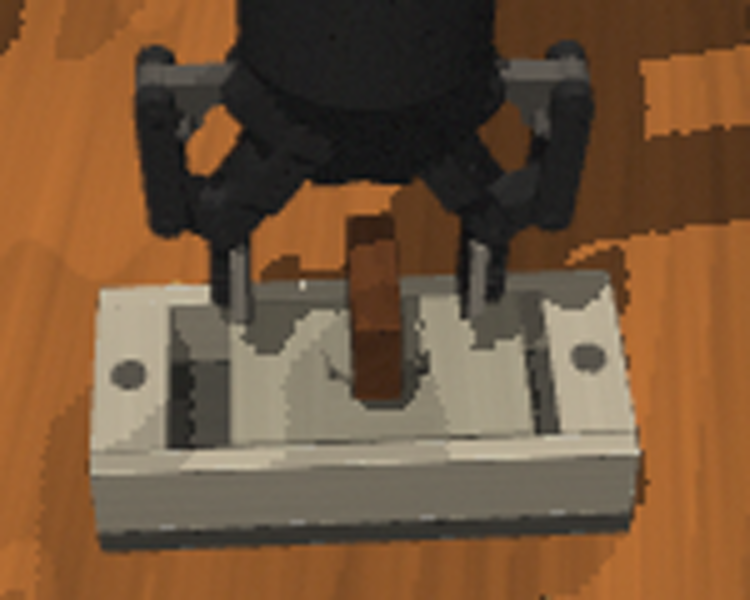

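The stop stands free: front-face bottom centre is about (380,400) and top about (376,330). I compute its lean from these, and lift off.

```bash
python3 -m crank '[[-0.6,[0,0,-0.3],0],[-0.6,[0,0,-0.5],0],[-0.6,[0,0,-0.6],0],[-0.6,[0,0,-0.6],0],[-0.6,[0,0,0],0],[-0.6,[0,0,0],0]]'
python3 - <<'E'
from h import *
def px(p): return ((proj('side',np.array(p,float))-[190,190]+.5)*5-.5).round(1)
for t in(-.05,0,.05,.1,.15):
    o=np.array([555.5,124.2]); e=o+[-3.2,24.8]; r=o-[-3.2,24.8]
    print(t,px([e[0]+23.5*t,e[1],56.5]),px([e[0]+60*t,e[1],93]),px([r[0]+60*t,r[1],93]))
for n in('side','top'):
    im=arm.camera(n)[:,:,::-1]; cv2.imwrite(f'pics/{n}9.png',im)
s=cv2.imread('pics/side9.png')[205:290,225:305]; t=cv2.imread('pics/top9.png')[180:255,155:230]
c=np.zeros((595,800,3),np.uint8);s=cv2.resize(s,None,fx=7,fy=7,interpolation=2)[:,:400*2];t=cv2.resize(t,None,fx=3,fy=3,interpolation=2)
c[:s.shape[0],:s.shape[1]]=s;c[:t.shape[0],570:570+t.shape[1]]=t
cv2.imwrite('pics/l.png',c)
E
```

```text
time: 32.17
ee_pos: [560.5, 123.6, 175.7]
tcp_rot: [-3.126, -0.2, -0.045]
force: [1.3, -0.3, -0.1]
gripper_width: 68.0
-0.05 [388.3 405.2] [394.5 333.7] [385.9 217.1]
0 [384.7 404.9] [385.1 333.1] [377.  216.5]
0.05 [381.1 404.7] [375.6 332.5] [368. 216.]
0.1 [377.5 404.5] [366.2 331.9] [359.  215.5]
0.15 [374.  404.2] [356.7 331.2] [350.1 214.9]
```

View pics/l.png

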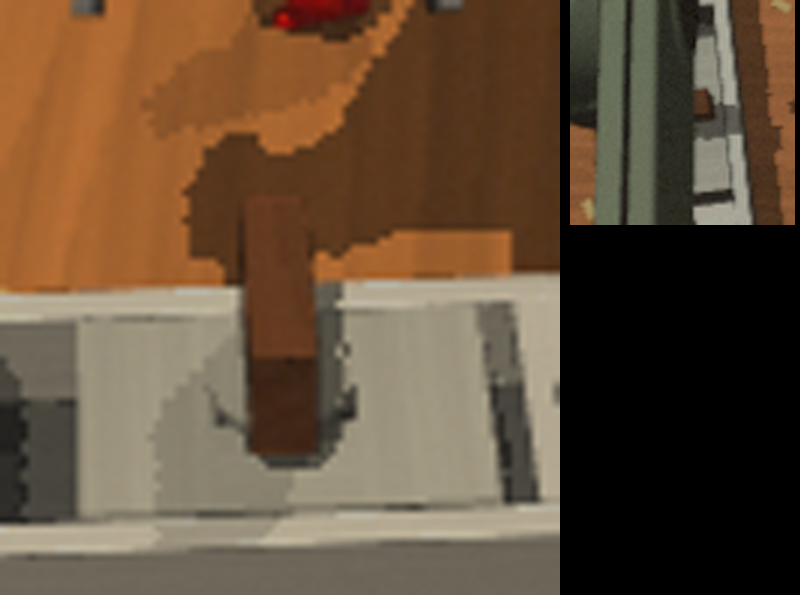

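Final picture: the stop stands across the track, free. Its front face is at columns 248–318 at the bottom and 247–317 at the top, so the lean is about 0.02 rad. The bottom edge height fits z≈33 mm. Handing in.

```bash
python3 -c "
from bench import arm
s=arm.read_state();print(s['time'],s['force'],abs(s['joint_vel']).max());print(arm.sign_off())"
```

```text
32.275 [-0.01363001 -0.42599486 -0.11998483] 0.010688154885173322
the job is handed in; nothing more can be done
None
```

The stop is fitted in the track, locked in the cross groove and let go. I handed the job in at 32.3 s; no verdict was reported.

I took the stop from the holder and put its foot through the slot, with almost no force on entry. I pressed it down until the flange lightly landed (about 19 N, against the 40 N limit). Then I gave it a quarter turn and let the spring lift it.

**Problem on the way:** pressing against the spring made the arm drift and tilt to about 0.1 rad. When I first let go, the stop leaned over towards the robot. I levelled the tool in free air and gripped the stop again. I then straightened it and released it a second time.

**Last checks:**
- **Lock:** an upward pull of about 13 N raised it only 0.3 mm.
- **Height:** in the side picture the stop's edges fit an origin height of about 33 mm, within roughly 1 mm.
- **Lean:** about 0.02 rad in the last side picture. The picture before it suggested about 0.04. Both are under the 0.1 limit.
- **Square across the track:** I know this only from the gripper's angle at release, 7.3° against the 7.3° I measured for the track.
- **Gripper clear:** it is open about 110 mm above, with wrist force near zero.

**Not confirmed:**
- The last top view was mostly hidden by the arm, so it could not confirm the stop's position or angle.
- I did not measure the panel, mallet or gouge again. The arm did not work near them.
- The two cameras disagreed by about 1.8 mm along the track. I settled the position by feel.

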